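# Nip a bead in the coarse/fine bead vise

## Robot

A 7-joint arm with a two-finger parallel gripper is mounted at the origin on the work surface. World frame = base frame: x ahead of the robot, y to its left, z up, the work surface at z = 0. Lengths are in mm, angles in rad, forces in N, time in s.
With the tool pointing down it reaches from about 425 to 825 mm from the base axis. Payload 3.6 kg.
Tool frame: the origin (TCP) lies midway between the tips of the shut fingers; the grasp point (between the pads) lies 19 mm behind it; z points along the fingers, x is the direction in which the jaws open and shut, and the axes are right-handed (so a half turn about z gives the same grasp; the last joint's range is limited). The gripper opens to 93 mm and grips with 3 to 60 N. Pads are 15 mm wide; open, the fingers measure 128 mm over their backs; the gripper's body (75 mm by 188 mm) begins 65 mm behind the grasp point.
Start: joints at [-1.238, 0.615, -0.013, 1.423, 0.008, 1.103, -0.04], TCP at [228.822, 608.36, 218.64] pointing down, gripper open.
Joint ranges: [-3.12, 3.12], [-0.3, 2.06], [-1.34, 1.32], [0.26, 2.42], [-1.36, 4.5], [0.01, 1.98], [-2.84, 2.84]. Speed limits (rad/s): [2.79, 2.79, 3.14, 3.14, 3.14, 3.14, 3.14].

## Interface

Orientations are given as [roll, pitch, yaw] about the fixed x, y, z axes, in that order (R = Rz(yaw) Ry(pitch) Rx(roll)).
In Python, from bench import bot gives the robot as it stands.
- The arm moves only by the shell command python3 -m pendant 'ROWS' [FORCE]. ROWS is JSON, a list of rows, each a list of 5 numbers: the shift along the tool's x, y, z as a fraction of full scale, then the turn about the tool's z as a fraction of full scale, then the closure, from -1 (fully open) to 1 (shut). A call has 1 to 20 rows; each row is the pose to reach, as a shift and turn from the pose commanded when the call began, along the tool's axes at that moment; what a row does not reach only later rows make up. Full scale, the value 1, is 0.2 m for a shift and 90 degrees for a turn. A row lasts 1/12 s, in which the tool goes at most 41.7 mm and 7.16 degrees, less where a joint would pass 70% of its speed; a pose out of reach is approached as far as the arm can. A call with a number of a shift or a turn outside -1 to 1 is refused whole. A call with a gripper value outside its range is refused whole. The fingers move at their own pace and stop on an object; FORCE is the grip in N (left out, the last holds). Time passes only in rows, so rows that repeat a pose let the fingers close. It gives the time, the measured TCP pose, the force and the opening at its end, in the units of the state.
- bot.state(): the state, without advancing time (a new reading comes with each control period).
- bot.camera(name): name is "scene" or "top" or "wrist"; returns a dict with "color" (384x512x3 uint8, red, green, blue), "camera_matrix" (3x3 intrinsics, pixels), "position" and "rotation" of the camera in the world; the wrist camera has in their place "tool_from_camera" (4x4, takes a point from camera to tool coordinates, whose origin is the TCP and whose axes are the tool frame's). Camera axes: x right, y up, looking along -z (the intrinsics and any distortion apply to the point x, -y, -z); pixel columns grow to the right and rows downward; lengths in mm; the calibration is good to about 2 mm. A picture is of the moment at which its call begins: read the wrist's pose just before it. There is no depth.
- bot.close_job(): hands the job in, once; it reports no verdict.
Trained networks look in a picture, given as the dict that the camera call returned (one of the last four; its "shot" number tells which), for a name from the list of things; names that differ only in an ending like _2 or _b are one class to them, and where a whole thing is asked for, a point or a joint stands for the part that bears it (a point fixed in the world has none). Each returns a list of dicts, best first, with "p" (0 to 1); they miss things now and then, are a little off and sometimes report something else, mostly with a low value. They report only what shows in the picture. A call takes as long as a camera call.
- bot.find_in(target, picture): "box" ([centre column, centre row, width, height] in pixels, round what is visible of it).
The state is a dict: "clock": time; "joint_pos": joint angles; "joint_vel": joint speeds; "joint_torque": joint torques, N m; "tcp_pos": TCP position; "ee_rot": TCP orientation; "contact_force": force on the tool from outside, world axes, zero at the start; "wrist_torque": the same for the moment, N m; "gripper_width": opening from 0.0 (shut) to 1.0 (fully open).
Only numpy, scipy, OpenCV 4.12 (cv2) and the standard library are available. Lean on these libraries where they do the work, as an engineer would, in place of code of your own. Each camera call takes 0.05 s, during which the arm holds its last target.

## Task

Turn only the wide lower ring of the bead vise clockwise until its pointer lines up with the steel stud. Then, leaving the ring on its mark, turn only the small upper knob clockwise, by feel, until the sprung jaw has pushed the ceramic bead hard against the back stop and you feel the knob start to push back against your fingers (a jaw force of about 12 N); then let go, so that the bead stays held. The bead is fragile and cracks above 20 N, and the other things on the table are to stay where they are.

Things in the scene. Friction and masses are not known exactly. Their poses are not given: they have to be found in the camera images.
- vise: grey metal bead vise fixed to the table. Origin on the table under the common axis of ring and knob. Housing 90 x 90 mm, 45 mm high, centred there; along its +y a track 70 mm wide runs to y = 190 mm with sprung jaw, bead and back stop on it, none above 46 mm high. The ring draws the stop towards the housing; the knob drives the jaw away from it (+y). A spring of 5 N/mm, 9 mm of stroke, is behind the jaw's rubber pad.
- axis (a point): point on the common vertical axis of ring and knob, half-way up the knob, 84 mm above the table. Knob: black fluted cylinder, diameter 22 mm, z = 68.5 to 99 mm. Ring, directly under it: black fluted disc, diameter 58 mm, z = 48 to 68 mm. They turn separately; both are round, so they can be gripped at any yaw
- ring (a joint): angle of the wide lower ring, rad, grows clockwise seen from above, 0 to 2.4; starts at 0.3 to 0.9; at 1.5 its pointer faces the stud (on its mark within 0.15). Clockwise brings the back stop nearer, 10 mm per rad. It has a friction of about 0.24 N m, and stays where it is left
- knob (a joint): angle of the small upper knob, rad, grows clockwise seen from above, 0 to 4.5; starts at 0.2 to 0.6. Jaw 10 mm per rad. With the ring at 1.5 the bead meets the stop at a knob angle anywhere from 1.2 to 2.2; then each 0.1 rad adds 5 N. Jaw force adds 0.01 N m per N (anticlockwise) to what turning it free, in the same way, gives. Its friction (0.11 N m) keeps it where it is left up to 11 N; beyond that it slips back to 11 N
- ring_pointer (a point): outer end of the raised pointer bar (13 x 3 mm, 1 mm high) on the top face of the ring, 26 mm from the axis
- knob_pointer (a point): outer end of the pointer bar on the knob's top face, 10 mm from the axis
- stud (a point): top of the small steel stud (6 mm diameter, 6 mm high) on the housing's top, 39 mm from the axis along the vise's +x
- backstop: back stop: aluminium block across the track, on two side bars, moved by the ring. Origin: the vise's, shifted along its y. Before it lies the loose bead, a white ceramic tube 16 mm wide, 30 mm long, along y. Its steel face to the bead sits on a set screw: at ring 1.5 the face is anywhere from y = 132 to 142 mm, which is not measured
- ramekin: white ceramic ramekin, 68 mm wide, 42 mm high, standing near the vise; leave alone. Origin under its centre
- pliers: stainless round-nose pliers lying flat beside the vise, about 120 mm long, 12 mm high; leave alone. Origin under the pivot
- bead_jar: glass bead jar with metal lid, 64 mm wide, 85 mm high; leave alone. Origin under its centre
- spool: wooden spool, 44 mm wide, 30 mm high; leave alone. Origin under its centre

How it is judged (in metres and radians):
On the way, in this order (a step that is already met when the one before it is completed fails the run):
1. the wide ring is on its mark (within 0.15 rad of the stud) and the small knob has not been turned (value of joint ring between 1.35 and 1.65 rad and distance of knob_pointer from where it was at the start of the episode below 0.003 m), for 0.2 s.
2. the jaw presses the bead against the stop with 7 to 20 N, the ring still on its mark (contact force between backstop and anything else above 7 N and value of joint ring between 1.35 and 1.65 rad), for 0.3 s.
At the end, for the whole second after the job is handed in: The ring's pointer is within 0.15 rad of the stud (joint ring 1.35 to 1.65), the jaw holds the bead with 7 to 16 N, the knob is still, the vise is let go of, and ramekin, pliers, jar and spool are within 20 mm of where they were (all of step 2 and contact force between backstop and anything else below 16 N and contact force between the fingers and vise below 0.1 N and velocity of joint knob between -0.02 and 0.02 rad/s and distance of each of ramekin, pliers, bead_jar, spool from where it was at the start of the episode below 0.02 m); the robot touches nothing.
It fails at once if the bead is squeezed with more than 20 N (contact force between backstop and anything else above 20 N).
It fails at once if the small knob is turned (pointer moved over 4 mm) while the ring is off its mark by more than 0.15 rad (distance of knob_pointer from where it was at the start of the episode above 0.004 m and not (value of joint ring between 1.35 and 1.65 rad)).
It fails at once if ramekin, pliers, jar or spool is moved more than 20 mm (distance of any of ramekin, pliers, bead_jar, spool from where it was at the start of the episode above 0.02 m).
It also fails if it takes over 72 s, if anything falls off the work surface, if the arm or the gripper's body presses on something with over 40 N, if the wrist force passes 120 N, or if a joint passes its speed limit or range.

## Working session

There is one attempt and no reset: what is moved stays moved. The work goes in short steps, Python scripts to look and compute and a shell command to move; the robot and the scene stay as the last step left them, time stands still between calls to the robot, and variables do not carry over. Pictures are saved under pics/ and viewed, and the job is handed in when it is done.

```bash
mkdir -p pics; ls; python3 - <<'E'
from bench import bot
import cv2
s=bot.state()
print({k:(v if not hasattr(v,'round') else v.round(3)) if not isinstance(v,list) else [round(x,3) for x in v] for k,v in s.items()})
for n in ["scene","top","wrist"]:
    p=bot.camera(n); cv2.imwrite(f"pics/a_{n}.png",p["color"][:,:,::-1])
    print(n,p.get("position"),p["camera_matrix"])
    for t in ["vise","axis","ring","knob","ring_pointer","stud","knob_pointer","ramekin","pliers","bead_jar","spool","backstop"]:
        r=bot.find_in(t,p); print(t,[( [round(x) for x in q["box"]],round(q["p"],2)) for q in r[:2]])
print(bot.state()["clock"])
E
```

```text
pics
{'clock': 0.0, 'joint_pos': array([-1.237,  0.616, -0.013,  1.425,  0.008,  1.103, -0.04 ]), 'joint_vel': array([-0.001,  0.001,  0.001,  0.   , -0.001,  0.002,  0.   ]), 'joint_torque': array([-0.0000e+00, -4.5893e+01,  2.0900e-01, -1.6575e+01, -6.1000e-02,
        2.0000e-02,  0.0000e+00]), 'tcp_pos': array([228.57 , 607.636, 217.481]), 'ee_rot': array([3.142e+00, 3.000e-03, 1.211e+00]), 'contact_force': array([-0.55 , -0.936,  0.108]), 'wrist_torque': array([ 0.004,  0.002, -0.038]), 'gripper_width': 0.9962800140534842}
scene [870.00628496 532.95670465 768.80124164] [[378.18521783   0.         255.93407978]
 [  0.         378.18521783 191.12960843]
 [  0.           0.           1.        ]]
vise [([179, 155, 50, 86], 0.86)]
axis [([181, 154, 49, 87], 0.8)]
ring [([172, 124, 27, 24], 0.69)]
knob [([179, 153, 48, 94], 0.59), ([168, 119, 11, 16], 0.5)]
ring_pointer [([170, 125, 26, 22], 0.89)]
stud [([179, 154, 48, 89], 0.69)]
knob_pointer [([227, 150, 29, 20], 0.68), ([170, 117, 6, 10], 0.4)]
ramekin [([228, 150, 26, 21], 0.66)]
pliers [([144, 159, 17, 38], 0.55)]
bead_jar [([3
[... 389 characters left out ...]
8, 58, 38], 0.67), ([413, 169, 22, 9], 0.49)]
ring_pointer [([408, 171, 33, 32], 0.89)]
stud [([371, 164, 127, 88], 0.76), ([409, 174, 33, 34], 0.55)]
knob_pointer [([414, 169, 19, 15], 0.56)]
ramekin [([329, 203, 34, 32], 0.61)]
pliers [([393, 128, 53, 38], 0.94), ([408, 173, 32, 35], 0.42)]
bead_jar []
spool [([144, 231, 25, 18], 0.7)]
backstop [([351, 149, 71, 56], 0.63), ([414, 170, 17, 18], 0.58)]
wrist None [[291.62534825   0.         252.04322201]
 [  0.         291.62534825 191.46537974]
 [  0.           0.           1.        ]]
vise []
axis []
ring []
knob []
ring_pointer []
stud []
knob_pointer []
ramekin []
pliers []
bead_jar []
spool [([180, 339, 33, 29], 0.57)]
backstop []
1.95
```

View pictures.

```bash
python3 - <<'E'
import cv2
a=cv2.imread("pics/a_top.png");b=cv2.imread("pics/a_scene.png")
cv2.imwrite("pics/b_top.png",cv2.resize(a[90:240,290:460],None,fx=4.5,fy=4,interpolation=cv2.INTER_CUBIC)) if 0 else cv2.imwrite("pics/b_top.png",cv2.resize(a[100:240,290:460],None,fx=4,fy=4,interpolation=cv2.INTER_CUBIC))
cv2.imwrite("pics/b_scene.png",cv2.resize(b[90:220,120:260],None,fx=4,fy=4,interpolation=cv2.INTER_CUBIC))
E
```

```text
(no output)
```

View pics/a_top.png

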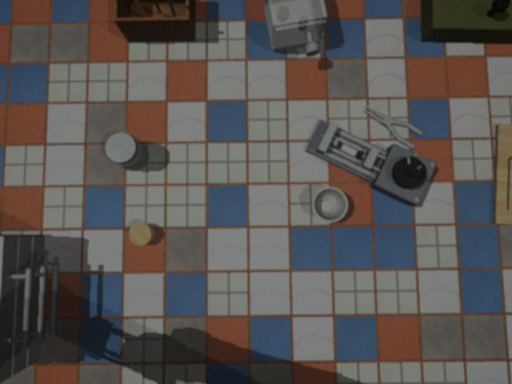

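View pics/b_top.png

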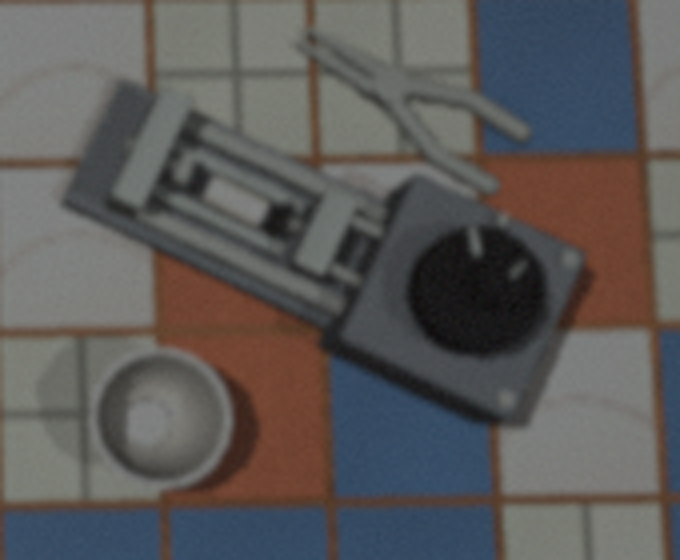

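View pics/b_scene.png

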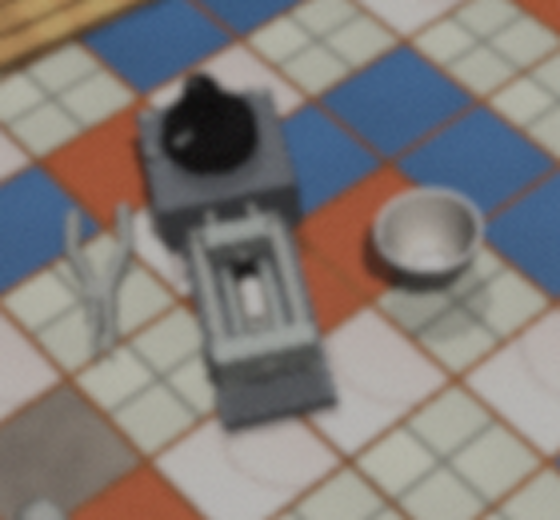

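```bash
cat > h.py <<'E'
import numpy as np, cv2
from bench import bot
def proj(P,cam,pos,K,R):
    P=np.atleast_2d(P); c=(P-pos)@R
    return np.c_[K[0,2]+K[0,0]*c[:,0]/-c[:,2], K[1,2]+K[1,1]*(-c[:,1])/-c[:,2]]
def ray(px,z,pos,K,R):
    d=np.array([(px[0]-K[0,2])/K[0,0],-(px[1]-K[1,2])/K[1,1],-1.0]); d=R@d
    return pos+d*(z-pos[2])/d[2]
E
python3 - <<'E'
from h import *
p=bot.camera("top"); print(p["rotation"].round(3), p.keys())
a=(p["position"],p["camera_matrix"],p["rotation"])
import pickle; pickle.dump(a,open("top.pkl","wb"))
cr=lambda u,v:(290+(u+.5)/4-.5,100+(v+.5)/4-.5)
st=ray(cr(503,217),51,*a); print("stud",st)
c1=ray(cr(585,262),45,*a); c2=ray(cr(415,178),45,*a); c3=ray(cr(525,425),45,*a)
print(c1,c2,c3,np.linalg.norm(c1-c2),np.linalg.norm(c1-c3),(c2+c3)/2)
print("ringdisc centre z58",ray(cr(478,288),62,*a))
print("barA z99",ray(cr(475,238),69,*a),"barB",ray(cr(517,270),69,*a),ray(cr(517,270),99,*a),ray(cr(475,238),99,*a))
E
```

```text
[ 0.107  0.008 -1.582] dict_keys(['color', 'camera_matrix', 'position', 'rotation', 'shot'])Traceback (most recent call last):
  File "<stdin>", line 6, in <module>
  File "h.py", line 8, in ray
    return pos+d*(z-pos[2])/d[2]
                            ~^^^
IndexError: invalid index to scalar variable.
```

```bash
cat >> h.py <<'E'
from scipy.spatial.transform import Rotation as Rot
def rot(r): return Rot.from_euler('xyz',r).as_matrix()
def camera(n):
    s=bot.state(); p=bot.camera(n)
    if n=="wrist":
        Rt=rot(s["ee_rot"]); T=np.array(p["tool_from_camera"])
        return p,(s["tcp_pos"]+Rt@T[:3,3],np.array(p["camera_matrix"]),Rt@T[:3,:3])
    return p,(np.array(p["position"]),np.array(p["camera_matrix"]),rot(p["rotation"]))
E
python3 - <<'E'
from h import *
p,a=camera("top")
q,b=camera("scene")
w,c=camera("wrist"); print(w["tool_from_camera"])
cr=lambda u,v:(290+(u+.5)/4-.5,100+(v+.5)/4-.5)
st=ray(cr(503,217),51,*a); print("stud",st)
c1=ray(cr(585,262),45,*a); c2=ray(cr(415,178),45,*a); c3=ray(cr(525,425),45,*a)
print(c1,c2,c3,np.linalg.norm(c1-c2),np.linalg.norm(c1-c3),(c2+c3)/2)
C=(c2+c3)/2
print("ringdisc centre z62",ray(cr(478,288),62,*a))
print("barA z69",ray(cr(475,238),69,*a),"barB",ray(cr(517,270),69,*a),ray(cr(517,270),99,*a),ray(cr(475,238),99,*a))
def draw(cx,cy,yaw,nm):
    M=lambda P:np.array(P)@Rot.from_euler('z',yaw).as_matrix().T+[cx,cy,0]
    for im,cm,box,f,tag in((p["color"],a,(100,240,290,460),4,"t"),(q["color"],b,(90,220,120,260),4,"s")):
        I=cv2.resize(im[box[0]:box[1],box[2]:box[3],::-1],None,fx=f,fy=f,interpolation=cv2.INTER_CUBIC)
        def line(P,col):
            u=(proj(M(P),None,*cm)-[box[2],box[0]]+.5)*f-.5
            cv2.polylines(I,[u.round().astype(int)],False,col,1,cv2.LINE_AA)
        for z in (0,45): line([[x*45,y*45,z] for x,y in((1,1),(1,-1),(-1,-1),(-1,1),(1,1))],(0,255,0))
        t=np.linspace(0,2*np.pi,40)
        line(np.c_[29*np.cos(t),29*np.sin(t),68+0*t],(0,0,255)); line(np.c_[11*np.cos(t),11*np.sin(t),99+0*t],(0,255,255))
        line([[39,0,45],[39,0,51]],(255,0,255)); line([[35,45,0],[35,190,0],[-35,190,0],[-35,45,0]],(255,255,0))
        cv2.imwrite(f"pics/{nm}_{tag}.png",I)
v=c2-c1; 
d=(c2-c1); yaw=np.arctan2(d[1],d[0])-np.pi/2; print(yaw, np.linalg.norm(st-C),np.arctan2(*(st-C)[1::-1]))
yaw=np.arctan2(*(c2-c1)[1::-1])-np.pi/2
print(C,yaw); draw(C[0],C[1],yaw,"c")
E
```

```text
[[ 9.99999553e-01 -6.25664362e-04  7.09482739e-04  1.80194711e-01]
 [-4.27846663e-04 -9.68073703e-01 -2.50665358e-01 -6.96089147e+01]
 [ 8.43663963e-04  2.50664942e-01 -9.68073538e-01 -1.66040461e+02]
 [ 0.00000000e+00  0.00000000e+00  0.00000000e+00  1.00000000e+00]]
stud [ 582.83175935 -112.23117392   51.        ]
[ 561.91986008 -152.01572176   45.        ] [603.31581614 -73.89394696  45.        ] [ 485.22290221 -119.60433302   45.        ] 88.41174625731675 83.26416676456054 [544.26935917 -96.74913999  45.        ]
ringdisc centre z62 [547.65965986 -94.69300802  62.        ]
barA z69 [569.79890593 -91.90152682  69.        ] barB [ 554.72201306 -110.29400651   69.        ] [549.99025771 -98.39204905  99.        ] [564.46449795 -80.73475242  99.        ]
-0.48727278651751926 41.98514120940594 -0.3817816213760431
[544.26935917 -96.74913999  45.        ] -0.48727278651751926
```

View pics/c_t.png

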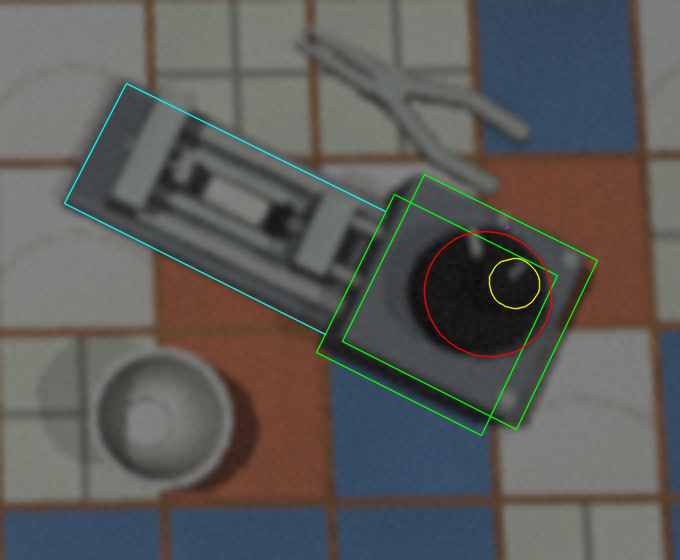

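View pics/c_s.png

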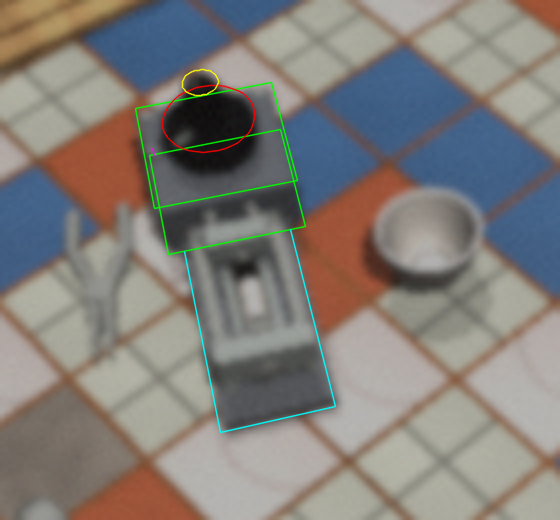

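The grey vise is at the right of the top picture, with its stud at crop (503,217) and the ring's bar at about (475,238). The axis comes out near (546,-93). I'll go above it for a close wrist view.

```bash
python3 -m pendant '[[-0.15,0.15,0,0,-1],[-0.3,0.3,0,0,-1],[-0.45,0.45,0,0,-1],[-0.6,0.6,0,0,-1],[-0.75,0.75,0,0,-1],[-0.9,0.9,0,0,-1],[-0.9,0.9,0,0,-1]]'; python3 -m pendant '[[-0.15,0.15,0,0,-1],[-0.3,0.3,0,0,-1],[-0.45,0.45,0,0,-1],[-0.6,0.6,0,0,-1],[-0.75,0.75,0,0,-1],[-0.9,0.9,0,0,-1],[-0.9,0.9,0,0,-1]]'; python3 -m pendant '[[-0.15,0.15,0,0,-1],[-0.3,0.3,0,0,-1],[-0.45,0.45,0,0,-1],[-0.6,0.6,0,0,-1],[-0.75,0.75,0,0,-1],[-0.9,0.9,0,0,-1],[-0.92,0.92,0,0,-1],[-0.92,0.92,0,0,-1],[-0.92,0.92,0,0,-1],[-0.92,0.92,0,0,-1]]'
python3 - <<'E'
from h import *
p,c=camera("wrist"); cv2.imwrite("pics/d.png",p["color"][:,:,::-1])
s=bot.state();print(s["clock"],s["tcp_pos"],s["ee_rot"],s["joint_pos"])
import pickle;pickle.dump((p["color"],c),open("d.pkl","wb"))
E
```

```text
clock: 2.73
tcp_pos: [338.6, 367.8, 219.0]
ee_rot: [3.137, 0.005, 1.199]
contact_force: [1.0, -0.7, 0.1]
gripper_width: 0.999
clock: 3.32
tcp_pos: [442.4, 136.0, 219.2]
ee_rot: [3.137, 0.003, 1.197]
contact_force: [-0.2, 0.5, -0.9]
gripper_width: 0.998
clock: 4.15
tcp_pos: [546.1, -89.4, 218.5]
ee_rot: [-3.14, -0.002, 1.214]
contact_force: [0.2, 0.0, 0.3]
gripper_width: 1.003
4.2 [546.08776376 -89.24057976 218.63593077] [-3.14032298e+00 -1.47660806e-03  1.21512720e+00] [ 0.04273158  0.4655384   0.12135518  1.7103845  -0.06796394  0.97064696
  1.40488358]
```

View pics/d.png

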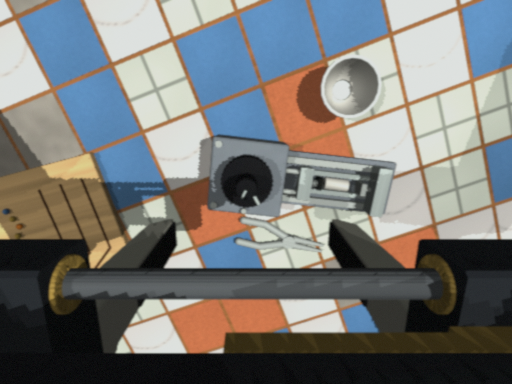

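```bash
cat > fit.py <<'E'
from h import *
def overlay(img,cm,box,f,cx,cy,yaw,out,ringang=None):
    M=lambda P:np.array(P,float)@Rot.from_euler('z',yaw).as_matrix().T+[cx,cy,0]
    I=cv2.resize(img[box[0]:box[1],box[2]:box[3],::-1],None,fx=f,fy=f,interpolation=cv2.INTER_CUBIC)
    I=cv2.convertScaleAbs(I,alpha=1.6,beta=10)
    def line(P,col):
        u=(proj(M(P),None,*cm)-[box[2],box[0]]+.5)*f-.5
        cv2.polylines(I,[u.round().astype(int)],False,col,1,cv2.LINE_AA)
    line([[x*45,y*45,45] for x,y in((1,1),(1,-1),(-1,-1),(-1,1),(1,1))],(0,255,0))
    t=np.linspace(0,2*np.pi,40)
    line(np.c_[29*np.cos(t),29*np.sin(t),68+0*t],(0,0,255)); line(np.c_[11*np.cos(t),11*np.sin(t),99+0*t],(0,255,255))
    line([[39,0,45],[39,0,51]],(255,0,255)); line([[35,45,0],[35,190,0],[-35,190,0],[-35,45,0]],(255,255,0))
    if ringang is not None:
        a=ringang; line([[13*np.cos(a),13*np.sin(a),69],[26*np.cos(a),26*np.sin(a),69]],(255,0,0))
    cv2.imwrite(out,I)
E
python3 - <<'E'
from fit import *; import pickle
im,c=pickle.load(open("d.pkl","rb"))
overlay(im,c,(120,250,180,340),5,546,-93,-0.45,"pics/e.png")
cv2.imwrite("pics/e0.png",cv2.convertScaleAbs(cv2.resize(im[130:225,200:300,::-1],None,fx=6,fy=6,interpolation=cv2.INTER_CUBIC),alpha=2,beta=10))
E
```

```text
(no output)
```

View pics/e.png

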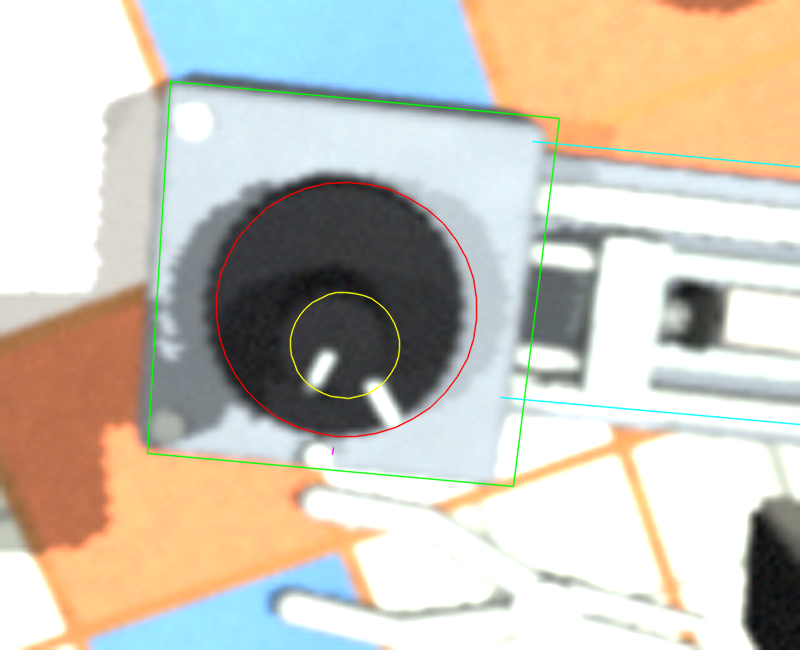

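View pics/e0.png

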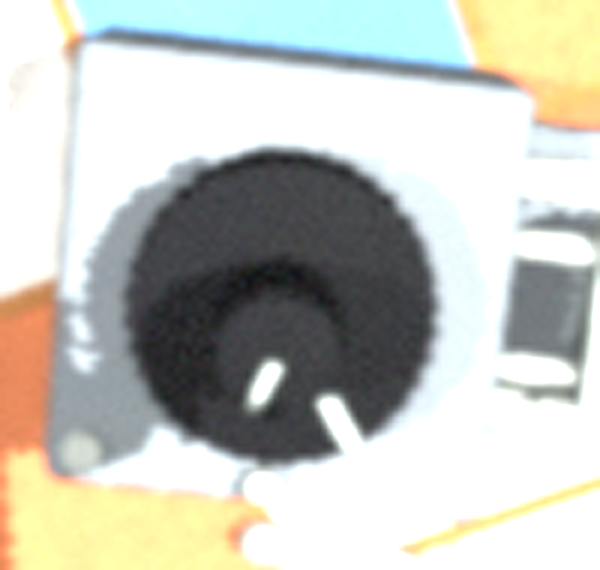

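The ring shows at e0 (283,305) with its pointer at (340,425). The knob is at about (279,345) and the stud at (262,487). My overlay is about 2 mm off, so I'll descend for a closer look.

```bash
python3 -m pendant '[[-0.03,0,0.15,0,-1],[-0.03,0,0.3,0,-1],[-0.03,0,0.45,0,-1],[-0.03,0,0.52,0,-1],[-0.03,0,0.52,0,-1],[-0.03,0,0.52,0,-1],[-0.03,0,0.52,0,-1]]'
python3 - <<'E'
from fit import *
import pickle
p,c=camera("wrist"); 
s=bot.state();print(s["clock"],s["tcp_pos"],s["ee_rot"],s["contact_force"],s["wrist_torque"])
pickle.dump((p["color"],c),open("f.pkl","wb"))
overlay(p["color"],c,(100,300,130,370),3,544.6,-94.5,-0.45,"pics/f.png")
cv2.imwrite("pics/f0.png",cv2.convertScaleAbs(cv2.resize(p["color"][100:300,130:370,::-1],None,fx=3,fy=3,interpolation=cv2.INTER_CUBIC),alpha=2,beta=10))
for t in ("knob","ring","stud","ring_pointer"): print(t,[( [round(x,1) for x in q["box"]],round(q["p"],2)) for q in bot.find_in(t,p)])
E
```

```text
clock: 4.78
tcp_pos: [545.3, -96.9, 116.0]
ee_rot: [3.139, -0.001, 1.213]
contact_force: [1.0, -0.2, 0.6]
gripper_width: 1.004
4.8333 [545.58269358 -97.24745451 116.32019432] [ 3.13849552e+00 -9.76173703e-04  1.21241477e+00] [-0.02271171 -0.1431305  -0.25362941] [ 0.00120313  0.05783765 -0.00347309]
knob [([255.4, 218.6, 33.9, 44.3], 0.97)]
ring [([254.9, 206.1, 73.9, 74.4], 0.57)]
stud [([328.4, 195.7, 256.7, 111.2], 0.58)]
ring_pointer [([253.9, 207.2, 75.7, 78.5], 0.71), ([328.4, 197.2, 259.5, 113.9], 0.46)]
```

View pics/f.png

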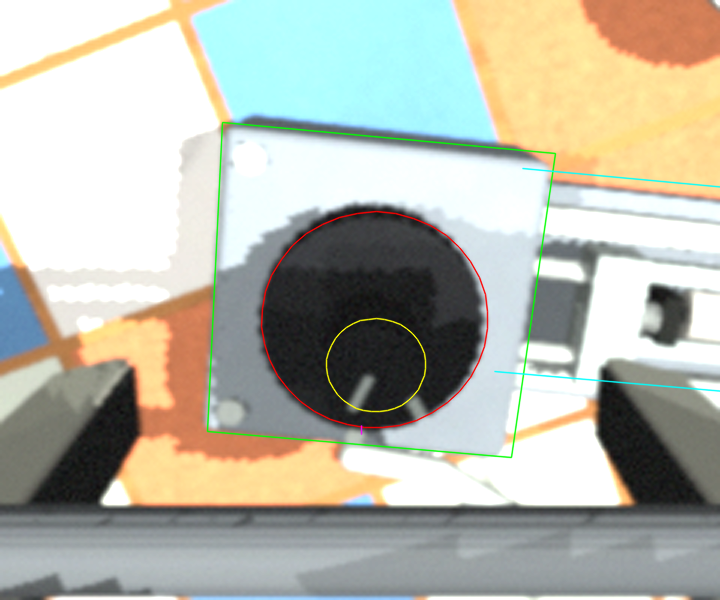

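View pics/f0.png

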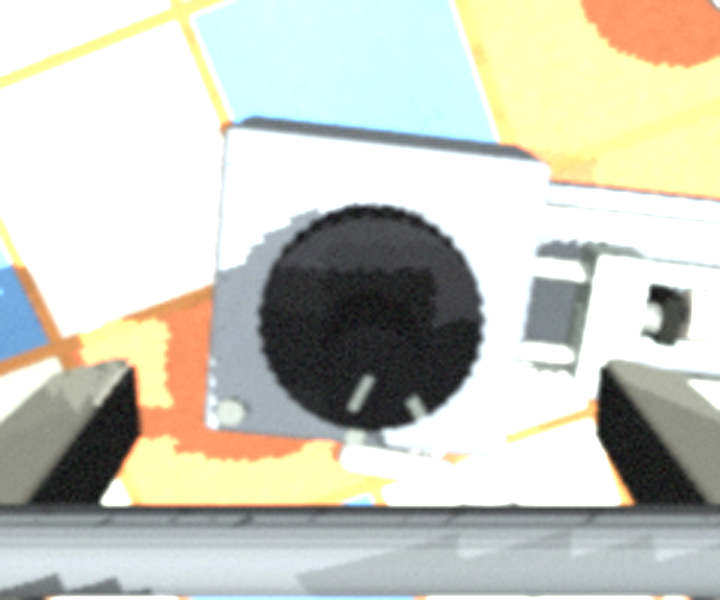

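```bash
python3 - <<'E'
from fit import *; import pickle
im,c=pickle.load(open("f.pkl","rb"))
I=cv2.resize(im[160:250,205:305,::-1],None,fx=6,fy=6,interpolation=cv2.INTER_CUBIC)
I=cv2.medianBlur(I,9)
I=cv2.convertScaleAbs(I,alpha=6,beta=-60)
cv2.imwrite("pics/g.png",I)
E
```

```text
(no output)
```

View pics/g.png

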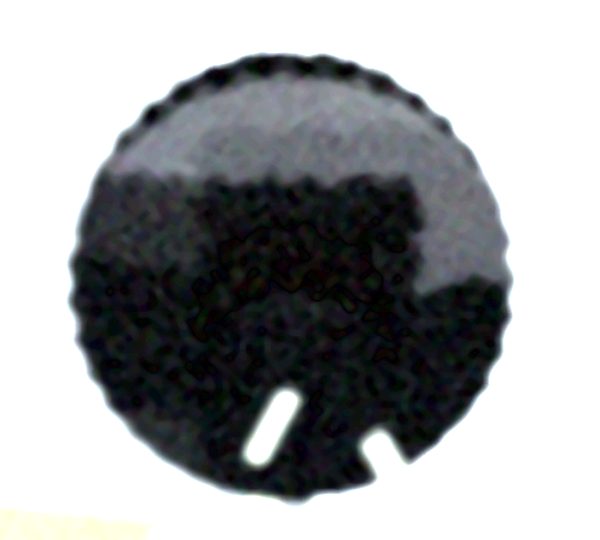

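```bash
python3 - <<'E'
from fit import *; import pickle
im,c=pickle.load(open("f.pkl","rb"))
g=lambda u,v:(205+(u+.5)/6-.5,160+(v+.5)/6-.5)
C=ray(g(292,286),68,*c);print(C)
# residual fit with edge points on ring top
for e in [(72,286),(512,286),(292,72),(292,500)]: print(np.linalg.norm(ray(g(*e),68,*c)-C))
for e in [(290,390),(255,465)]: q=ray(g(*e),100,*c)-C; print("kb",np.hypot(*q[:2]),np.arctan2(q[1],q[0]),q)
f=lambda u,v:(130+(u+.5)/3-.5,100+(v+.5)/3-.5)
for e in [(410,397),(424,419)]: q=ray(f(*e),69,*c)-C; print("rb",np.hypot(*q[:2]),np.arctan2(q[1],q[0]))
q=ray(f(356,438),51,*c)-C; print("stud",np.hypot(*q[:2]),np.arctan2(q[1],q[0]))
overlay(im,c,(100,300,130,370),3,C[0],C[1],-0.41,"pics/k.png",0.15)
E
```

```text
[544.24785421 -95.39449662  68.        ]
28.193221647361867
28.193693021785652
27.849107859574623
29.714961946406905
kb 1.867748817616201 -0.5457913288890921 [ 1.59639626 -0.96953835 32.        ]
kb 11.595571887777965 -0.7339743466881277 [ 8.60992262 -7.76701486 32.        ]
rb 22.47431373731314 0.11662732827927597
rb 29.709632644043506 0.1338204391372194
stud 40.28907347695282 -0.4598414162401023
```

View pics/k.png

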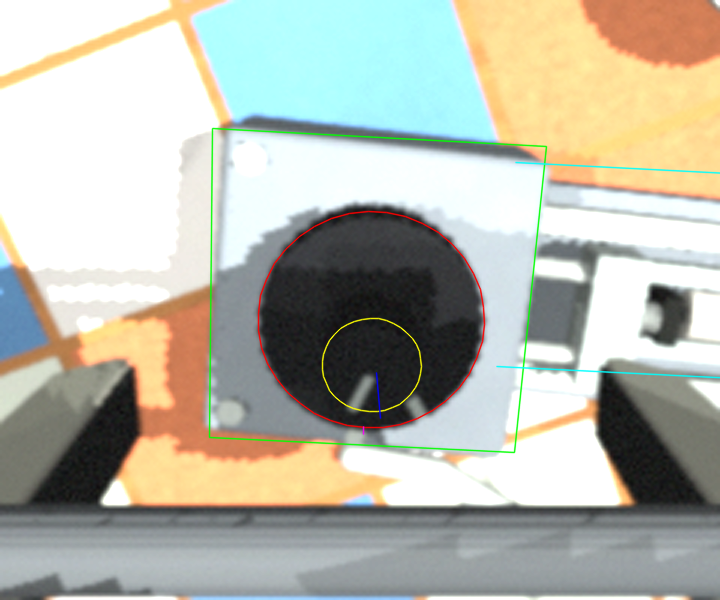

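Axis is about (545.3,-95.8). The ring pointer is at yaw 0.154 and the stud at -0.464, so the ring needs about 0.62 rad clockwise. I'll descend to the ring and grip it.

```bash
python3 -m pendant '[[0.006,-0.002,0.1,0,-1],[0.006,-0.002,0.2,0,-1],[0.006,-0.002,0.25,0,-1],[0.006,-0.002,0.298,0,-1],[0.006,-0.002,0.298,0,-1],[0.006,-0.002,0.298,0,-1],[0.006,-0.002,0.298,0,-1]]' 30
python3 -c "
from bench import bot
s=bot.state();print(s['tcp_pos'],s['ee_rot'],s['contact_force'],s['wrist_torque'])"
```

```text
clock: 5.62
tcp_pos: [545.1, -96.9, 55.8]
ee_rot: [3.14, -0.0, 1.211]
contact_force: [0.4, -0.2, 0.3]
gripper_width: 0.999
[545.11296714 -96.94208985  55.80999381] [ 3.14002552e+00 -2.04989027e-04  1.21085683e+00] [ 0.42089513 -0.2462413   0.31927412] [-0.02677061 -0.00871367  0.05444141]
```

```bash
python3 -m pendant '[[0.004,0,0,0,-0.2],[0.004,0,0,0,0],[0.004,0,0,0,0.2],[0.004,0,0,0,1],[0.004,0,0,0,1],[0.004,0,0,0,1],[0.004,0,0,0,1],[0.004,0,0,0,1],[0.004,0,0,0,1],[0.004,0,0,0,1]]' 30
python3 -c "
from bench import bot
s=bot.state();print(s['tcp_pos'],s['ee_rot'],s['contact_force'],s['wrist_torque'])"
```

```text
clock: 6.45
tcp_pos: [544.9, -95.6, 55.2]
ee_rot: [3.141, -0.0, 1.211]
contact_force: [0.2, 0.7, 2.1]
gripper_width: 0.616
[544.89260974 -95.59825762  55.17031371] [ 3.14144406e+00 -4.31071570e-04  1.21121022e+00] [0.17140103 0.71341474 2.14744474] [ 0.32721308 -0.00212551 -0.07569721]
```

```bash
python3 -m pendant '[[0,0,0,0.03,1],[0,0,0,0.06,1],[0,0,0,0.09,1],[0,0,0,0.12,1],[0,0,0,0.15,1],[0,0,0,0.18,1],[0,0,0,0.21,1],[0,0,0,0.24,1],[0,0,0,0.27,1],[0,0,0,0.30,1],[0,0,0,0.33,1],[0,0,0,0.36,1],[0,0,0,0.39,1],[0,0,0,0.39,1],[0,0,0,0.39,1]]' 30
python3 - <<'E'
from fit import *
p,c=camera("wrist")
s=bot.state();print(s['tcp_pos'],s['ee_rot'],s['contact_force'],s['wrist_torque'])
import pickle;pickle.dump((p["color"],c),open("m.pkl","wb"))
cv2.imwrite("pics/m.png",cv2.convertScaleAbs(p["color"][:,:,::-1],alpha=2,beta=10))
E
```

```text
clock: 7.7
tcp_pos: [545.3, -95.0, 55.2]
ee_rot: [-3.141, -0.001, 0.599]
contact_force: [1.5, 2.4, 1.6]
gripper_width: 0.614
[545.35542374 -94.98387137  55.18500166] [-3.14124464e+00 -1.58224953e-03  5.98982663e-01] [1.49386098 2.26976729 1.73053944] [ 0.66678141 -0.22617376 -0.23561057]
```

View pics/m.png

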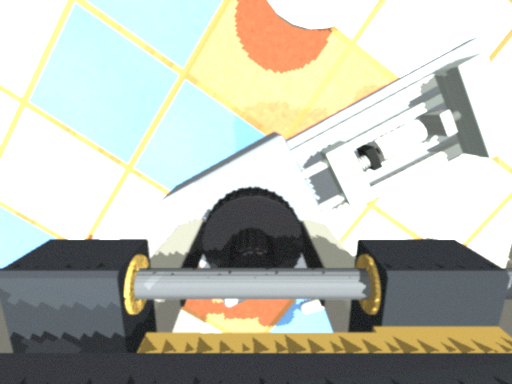

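```bash
python3 -m pendant '[[0,0,0,0,-1],[0,0,0,0,-1],[0,0,0,0,-1],[0,0,0,0,-1],[0,0,-0.1,0,-1],[0,0,-0.2,0,-1],[0,0,-0.3,0,-1],[0,0,-0.4,0,-1],[0,0,-0.4,0,-1],[0,0,-0.4,0,-1],[0,0,-0.4,0,-1]]'
python3 - <<'E'
from fit import *
p,c=camera("wrist")
s=bot.state();print(s['clock'],s['tcp_pos'],s['ee_rot'],s['contact_force'],s['wrist_torque'])
import pickle;pickle.dump((p["color"],c),open("n.pkl","wb"))
overlay(p["color"],c,(100,300,130,370),3,545.3,-95.6,-0.464,"pics/n.png",-.464)
I=cv2.resize(p["color"][150:270,185:325,::-1],None,fx=5,fy=5,interpolation=cv2.INTER_CUBIC)
cv2.imwrite("pics/n0.png",cv2.convertScaleAbs(I,alpha=2,beta=10))
t,_=camera("top"); cv2.imwrite("pics/n1.png",cv2.convertScaleAbs(t["color"][:,:,::-1],alpha=1.5))
E
```

```text
clock: 8.67
tcp_pos: [543.8, -95.9, 134.2]
ee_rot: [-3.14, 0.001, 0.598]
contact_force: [-0.1, -0.6, -0.5]
gripper_width: 1.0
8.7167 [543.62164188 -95.81662149 133.78365242] [-3.13979026e+00  2.12792626e-03  5.98334080e-01] [ 0.53402136  0.46208423 -0.74120201] [-0.08608268 -0.02565919  0.00106903]
```

View pics/n.png

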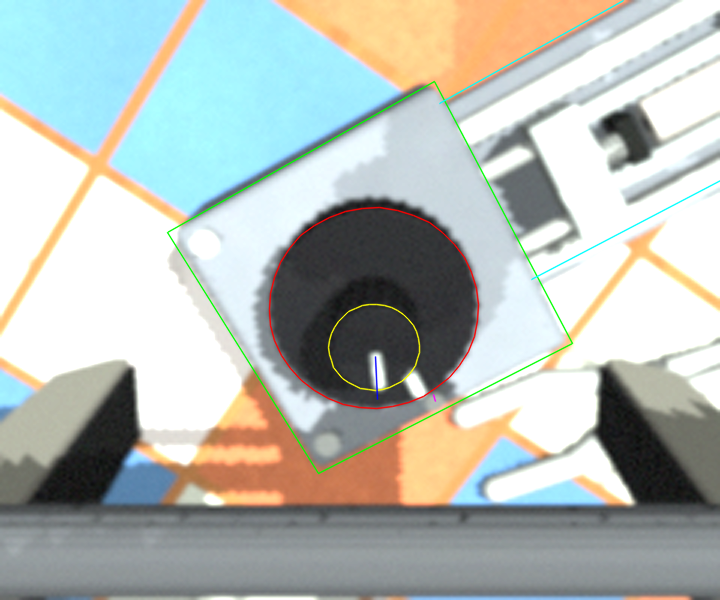

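View pics/n0.png

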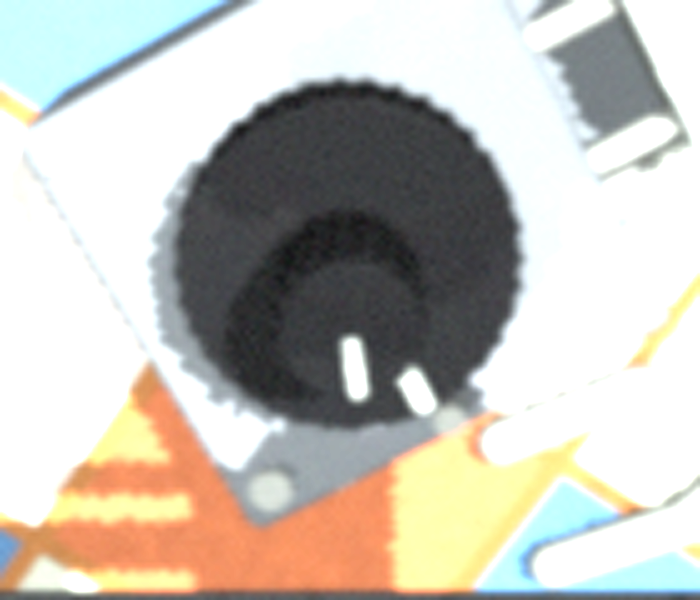

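```bash
python3 - <<'E'
from fit import *; import pickle
im,c=pickle.load(open("n.pkl","rb"))
g=lambda u,v:(185+(u+.5)/5-.5,150+(v+.5)/5-.5)
for C in ((545.3,-95.8),(544.2,-95.4),(545,-95)):
  A=lambda e,z:(lambda q:(round(np.hypot(*q),1),round(np.arctan2(q[1],q[0]),3)))((ray(g(*e),z,*c)[:2]-C))
  print(C,"bar",A((430,412),69),A((407,373),69),"stud",A((447,418),51),"knob",A((358,398),100),A((348,342),100))
print(ray(g(348,262),68,*c),ray(g(352,325),99,*c))
overlay(im,c,(100,300,130,370),3,545.0,-95.4,-0.464,"pics/n2.png",0)
E
```

```text
(545.3, -95.8) bar (np.float64(28.8), np.float64(-0.457)) (np.float64(20.7), np.float64(-0.457)) stud (np.float64(38.4), np.float64(-0.47)) knob (np.float64(10.3), np.float64(-0.818)) (np.float64(1.4), np.float64(-0.909))
(544.2, -95.4) bar (np.float64(30.0), np.float64(-0.453)) (np.float64(21.9), np.float64(-0.452)) stud (np.float64(39.6), np.float64(-0.466)) knob (np.float64(11.3), np.float64(-0.771)) (np.float64(2.5), np.float64(-0.659))
(545, -95) bar (np.float64(29.5), np.float64(-0.477)) (np.float64(21.4), np.float64(-0.485)) stud (np.float64(39.1), np.float64(-0.484)) knob (np.float64(11.1), np.float64(-0.848)) (np.float64(2.3), np.float64(-1.021))
[544.83297801 -94.71244012  68.        ] [545.39523588 -94.74531858  99.        ]
```

View pics/n2.png

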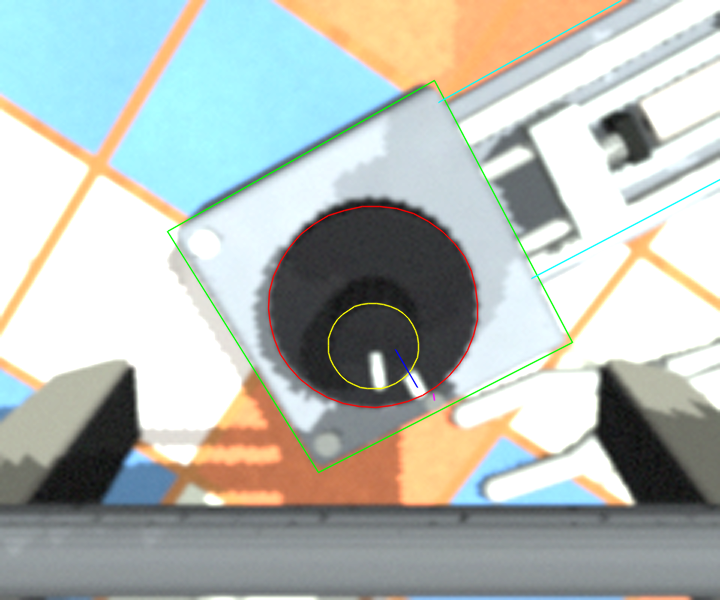

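The ring pointer (yaw about -0.46) lines up with the stud (-0.47), and the knob bar hasn't noticeably moved. Now to grip the knob.

```bash
python3 -m pendant '[[0.003,0,0.1,0,-1],[0.003,0,0.2,0,-1],[0.003,0,0.27,0,-1],[0.003,0,0.303,0,-1],[0.003,0,0.303,0,0],[0.003,0,0.303,0,0.3],[0.003,0,0.303,0,0.5],[0.003,0,0.303,0,1],[0.003,0,0.303,0,1],[0.003,0,0.303,0,1],[0.003,0,0.303,0,1],[0.003,0,0.303,0,1],[0.003,0,0.303,0,1],[0.003,0,0.303,0,1],[0.003,0,0.303,0,1]]' 40
cat > st.py <<'E'
from h import *
a=[bot.state()]
for _ in range(3):
    bot.camera("top"); a.append(bot.state())
m=lambda k:np.mean([s[k] for s in a],0).round(3)
Rt=rot(a[-1]["ee_rot"])
print(a[-1]["clock"],m('tcp_pos'),"yaw",m('ee_rot')[2],"Ftool",(Rt.T@m('contact_force')).round(2),"T",m('wrist_torque'),"jt7",m('joint_torque')[-1].round(3),a[-1]['gripper_width'])
E
python3 st.py
```

```text
clock: 10.02
tcp_pos: [545.2, -95.6, 74.4]
ee_rot: [-3.142, 0.0, 0.598]
contact_force: [-0.2, 0.1, 0.1]
gripper_width: 0.262
10.1667 [545.507 -95.364  74.458] yaw 0.599 Ftool [ 0.17 -0.04 -0.22] T [-0.105 -0.077  0.012] jt7 0.001 0.22580231722162433
```

```bash
python3 -m pendant '[[0,0,0,0.02,1],[0,0,0,0.04,1],[0,0,0,0.06,1],[0,0,0,0.08,1],[0,0,0,0.10,1],[0,0,0,0.12,1],[0,0,0,0.14,1],[0,0,0,0.16,1]]' 40; python3 st.py; python3 -m pendant '[[0,0,0,0.02,1],[0,0,0,0.04,1],[0,0,0,0.06,1],[0,0,0,0.08,1],[0,0,0,0.10,1],[0,0,0,0.12,1],[0,0,0,0.14,1],[0,0,0,0.16,1]]' 40; python3 st.py
```

```text
clock: 10.83
tcp_pos: [545.8, -95.2, 74.5]
ee_rot: [3.141, -0.001, 0.344]
contact_force: [3.0, 1.9, -1.3]
gripper_width: 0.231
10.9833 [545.799 -95.242  74.496] yaw 0.345 Ftool [ 3.41 -0.64  1.29] T [ 0.378 -0.692  0.058] jt7 -0.046 0.22807678654000518
clock: 11.65
tcp_pos: [546.0, -95.2, 74.5]
ee_rot: [-3.142, -0.001, 0.093]
contact_force: [3.5, 2.4, -3.2]
gripper_width: 0.227
11.8 [545.989 -95.211  74.515] yaw 0.093 Ftool [ 4.75 -1.89  2.99] T [ 0.439 -1.005  0.062] jt7 -0.054 0.2307104549105104
```

```bash
python3 - <<'E'
from fit import *
p,c=camera("wrist")
import pickle;pickle.dump((p["color"],c),open("o.pkl","wb"))
I=cv2.resize(p["color"][60:240,150:420,::-1],None,fx=2.9,fy=2.9,interpolation=cv2.INTER_CUBIC)
cv2.imwrite("pics/o.png",cv2.convertScaleAbs(I,alpha=1.6,beta=10))
E
```

View pics/o.png

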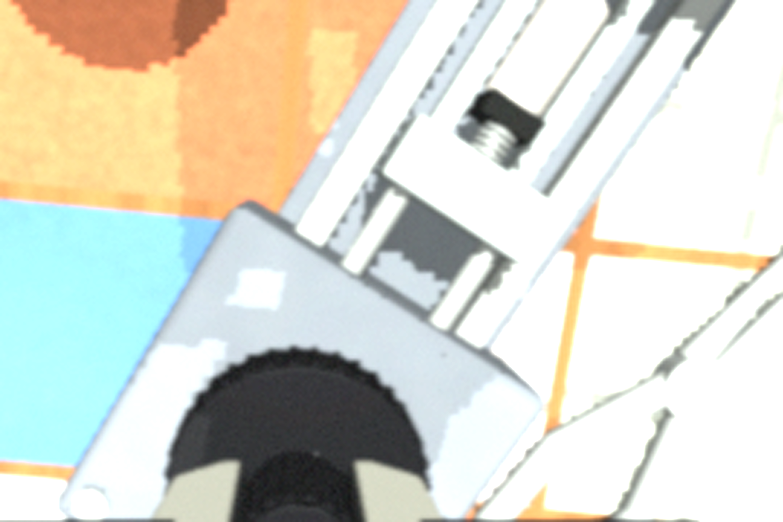

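```bash
python3 - <<'E'
from fit import *; import pickle
def vy(pk,px,z):
    im,c=pickle.load(open(pk,"rb")); q=ray(px,z,*c)[:2]-[545,-95.4]
    a=-.464; return (q@[np.cos(a),np.sin(a)]).round(1),(q@[-np.sin(a),np.cos(a)]).round(1)
print(vy("n.pkl",(185+675.5/5-.5,150+125.5/5-.5),40), vy("o.pkl",(150+485.5/2.9-.5,60+258.5/2.9-.5),40))
im,c=pickle.load(open("n.pkl","rb"))
I=cv2.resize(im[60:240,200:470,::-1],None,fx=2.9,fy=2.9,interpolation=cv2.INTER_CUBIC)
cv2.imwrite("pics/n3.png",cv2.convertScaleAbs(I,alpha=1.6,beta=10))
E
```

```text
(np.float64(13.0), np.float64(61.1)) (np.float64(13.0), np.float64(64.5))
```

View pics/n3.png

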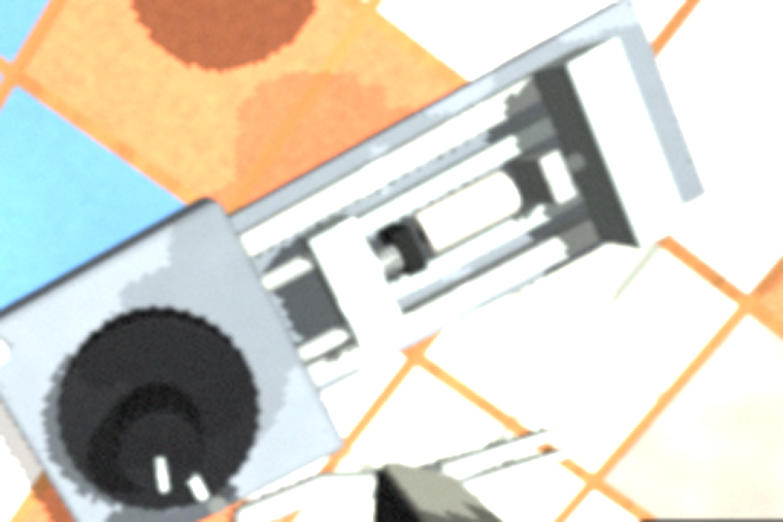

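```bash
cat > s1.py <<'E'
from h import *
s=bot.state(); Rt=rot(s["ee_rot"])
print("t",round(s["clock"],2),"yaw",round(s['ee_rot'][2],3),"Ft",(Rt.T@s['contact_force']).round(1),"T",s['wrist_torque'].round(3),"jt7",round(s['joint_torque'][-1],3),"w",round(s['gripper_width'],3))
E
for i in 1 ; do python3 -m pendant '[[0,0,0,0.015,1],[0,0,0,0.03,1],[0,0,0,0.045,1],[0,0,0,0.06,1]]' 40 >/dev/null; python3 s1.py; done
python3 -m pendant '[[0,0,0,0.015,1],[0,0,0,0.03,1],[0,0,0,0.045,1],[0,0,0,0.06,1]]' 40 >/dev/null; python3 s1.py
```

```text
t 12.18 yaw -0.001 Ft [ 5.1 -2.5  2.6] T [ 0.459 -0.997  0.136] jt7 0.018 w 0.228
t 12.52 yaw -0.095 Ft [ 5.1 -2.3  4.3] T [ 0.428 -1.136  0.142] jt7 0.018 w 0.231
```

```bash
python3 -m pendant '[[0,0,0,0.015,1],[0,0,0,0.03,1],[0,0,0,0.045,1],[0,0,0,0.06,1]]' 40 >/dev/null; python3 s1.py;python3 -m pendant '[[0,0,0,0.015,1],[0,0,0,0.03,1],[0,0,0,0.045,1],[0,0,0,0.06,1]]' 40 >/dev/null; python3 s1.py
```

```text
t 12.85 yaw -0.189 Ft [ 5.5 -2.9  3. ] T [ 0.324 -1.013  0.111] jt7 0.019 w 0.232
t 13.18 yaw -0.284 Ft [ 4.5 -4.   4.4] T [ 0.364 -1.088  0.142] jt7 0.02 w 0.23
```

```bash
python3 -m pendant '[[0,0,0,0.015,1],[0,0,0,0.03,1],[0,0,0,0.045,1],[0,0,0,0.06,1]]' 40 >/dev/null; python3 s1.py
```

```text
t 13.52 yaw -0.378 Ft [ 4.1 -3.7  3.9] T [ 0.339 -1.139  0.113] jt7 0.021 w 0.232
```

```bash
python3 -m pendant '[[0,0,0,0.015,1],[0,0,0,0.03,1],[0,0,0,0.045,1],[0,0,0,0.06,1]]' 40 >/dev/null; python3 s1.py
```

```text
t 13.85 yaw -0.472 Ft [ 4.8 -4.4  4.3] T [ 0.26  -1.116  0.126] jt7 0.022 w 0.229
```

```bash
python3 -m pendant '[[0,0,0,0.015,1],[0,0,0,0.03,1],[0,0,0,0.045,1],[0,0,0,0.06,1]]' 40 >/dev/null; python3 s1.py
```

```text
t 14.18 yaw -0.567 Ft [ 4.7 -4.   4.3] T [ 0.342 -1.203  0.144] jt7 0.013 w 0.227
```

```bash
python3 -m pendant '[[0,0,0,0.015,1],[0,0,0,0.03,1],[0,0,0,0.045,1],[0,0,0,0.06,1]]' 40 >/dev/null; python3 s1.py
```

```text
t 14.52 yaw -0.661 Ft [ 4.1 -4.5  4.3] T [ 0.28  -1.185  0.116] jt7 -0.028 w 0.226
```

```bash
python3 - <<'E'
from fit import *
p,c=camera("wrist")
import pickle;pickle.dump((p["color"],c),open("q.pkl","wb"))
cv2.imwrite("pics/q.png",cv2.convertScaleAbs(p["color"][:,:,::-1],alpha=1.6,beta=10))
p,c=camera("top");I=cv2.resize(p["color"][100:240,290:460,::-1],None,fx=4,fy=4,interpolation=cv2.INTER_CUBIC)
cv2.imwrite("pics/q1.png",cv2.convertScaleAbs(I,alpha=2,beta=10))
E
python3 s1.py
```

```text
t 14.62 yaw -0.66 Ft [ 3.7 -5.   4.3] T [ 0.275 -1.168  0.06 ] jt7 -0.142 w 0.228
```

View pics/q.png

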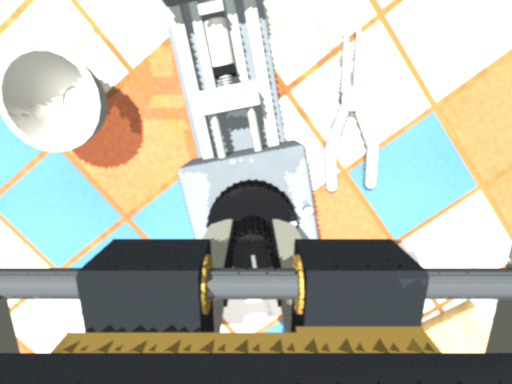

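View pics/q1.png

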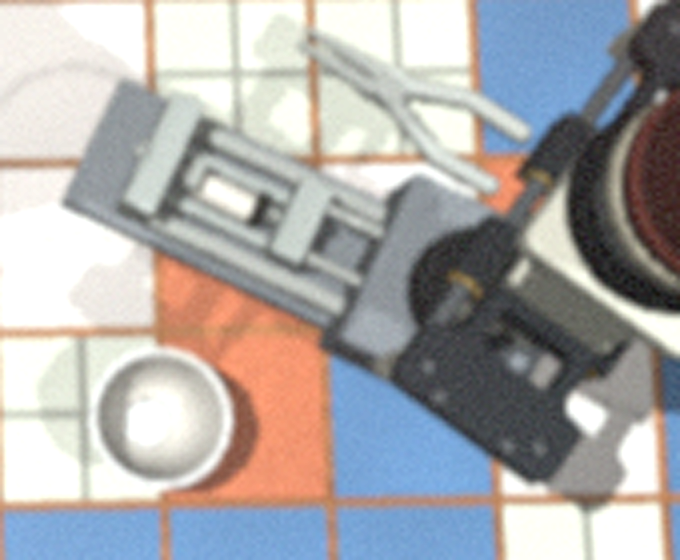

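```bash
python3 - <<'E'
from fit import *
import pickle;im,c=pickle.load(open("q.pkl","rb"))
I=cv2.resize(im[0:130,160:290,::-1],None,fx=4.6,fy=4.6,interpolation=cv2.INTER_CUBIC)
cv2.imwrite("pics/q2.png",cv2.convertScaleAbs(I,alpha=1.3,beta=0))
E
```

```text
(no output)
```

View pics/q2.png

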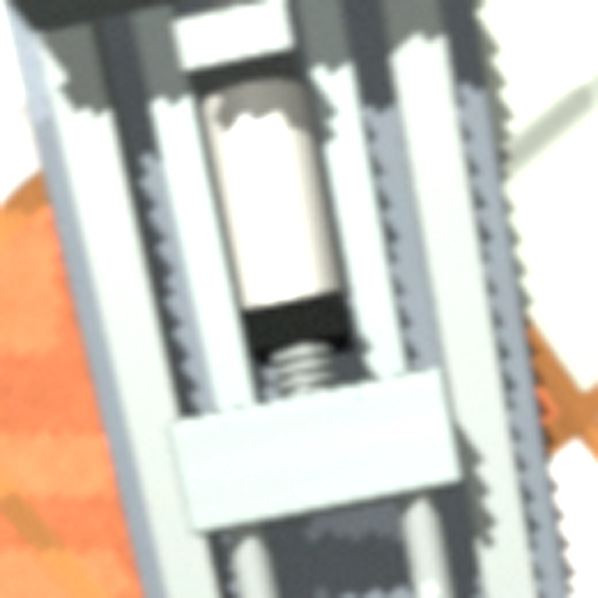

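```bash
python3 -m pendant '[[0,0,0,0.015,1],[0,0,0,0.03,1],[0,0,0,0.045,1]]' 40 >/dev/null; python3 s1.py
```

```text
t 14.87 yaw -0.731 Ft [ 3.2 -5.   4.3] T [ 0.222 -1.241  0.231] jt7 -0.058 w 0.226
```

```bash
python3 -m pendant '[[0,0,0,0.015,1],[0,0,0,0.03,1],[0,0,0,0.045,1]]' 40 >/dev/null; python3 s1.py
```

```text
t 15.12 yaw -0.802 Ft [ 3.2 -5.5  4.9] T [ 0.248 -1.2    0.189] jt7 -0.088 w 0.228
```

```bash
python3 - <<'E'
from fit import *
import pickle
p,c=camera("wrist")
pickle.dump((p["color"],c),open("r.pkl","wb"))
V=-.464; A=np.array([545,-95.4,0])
M=Rot.from_euler('z',V).as_matrix()
out=[]
for k in "noqr":
    im,c=pickle.load(open(k+".pkl","rb"))
    # rectify plane z=36: x -25..25, y 45..145 at 5px/mm
    w=[(-25,45),(25,45),(25,150),(-25,150)]
    src=np.float32(proj([M@[x,y,36]+A for x,y in w],None,*c)); dst=np.float32([((y-45)*7,(25-x)*3) for x,y in w])
    H=cv2.getPerspectiveTransform(src,dst)
    out.append(cv2.warpPerspective(im[:,:,::-1],H,(735,150),flags=cv2.INTER_CUBIC))
cv2.imwrite("pics/r.png",cv2.convertScaleAbs(np.vstack(out),alpha=1.4))
E
python3 s1.py
```

```text
t 15.17 yaw -0.803 Ft [ 2.6 -6.   4.5] T [ 0.288 -1.17   0.146] jt7 -0.219 w 0.23
```

View pics/r.png

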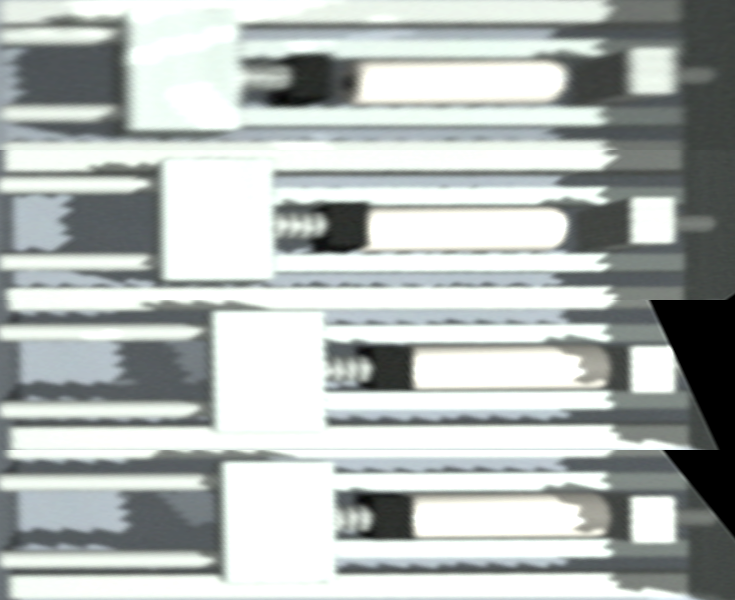

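The rectified strips show the block at 128, 160, 213 and then 223. In the last two the bead front stays at 413, so it is on the stop. The spring gap went from 53 to 45 to 37 px, about 2.3 mm of compression, or 11–12.5 N. The joint-7 torque shift of about 0.11 N m agrees, so I'm releasing.

```bash
python3 -m pendant '[[0,0,0,0,0.5],[0,0,0,0,0],[0,0,0,0,-1],[0,0,0,0,-1],[0,0,0,0,-1],[0,0,-0.1,0,-1],[0,0,-0.2,0,-1],[0,0,-0.3,0,-1],[0,0,-0.4,0,-1],[0,0,-0.4,0,-1],[0,0,-0.4,0,-1],[0,0,-0.4,0,-1]]'
python3 - <<'E'
from fit import *
import pickle
p,c=camera("wrist")
pickle.dump((p["color"],c),open("s.pkl","wb"))
V=-.464; A=np.array([545,-95.4,0])
M=Rot.from_euler('z',V).as_matrix()
out=[]
for k in "oqrs":
    im,c=pickle.load(open(k+".pkl","rb"))
    w=[(-25,45),(25,45),(25,150),(-25,150)]
    src=np.float32(proj([M@[x,y,36]+A for x,y in w],None,*c)); dst=np.float32([((y-45)*7,(25-x)*3) for x,y in w])
    out.append(cv2.warpPerspective(im[:,:,::-1],cv2.getPerspectiveTransform(src,dst),(735,150),flags=cv2.INTER_CUBIC))
cv2.imwrite("pics/s.png",cv2.convertScaleAbs(np.vstack(out),alpha=1.4))
overlay(p["color"],c,(100,300,130,370),3,545.0,-95.4,-0.464,"pics/s2.png",None)
E
python3 s1.py
```

```text
clock: 16.17
tcp_pos: [544.3, -95.2, 153.6]
ee_rot: [3.141, 0.002, -0.8]
contact_force: [-1.1, -0.3, -0.3]
gripper_width: 0.976
t 16.22 yaw -0.8 Ft [ 0.3  0.7 -0.4] T [-0.109  0.14  -0.023] jt7 0.001 w 0.989
```

View pics/s.png

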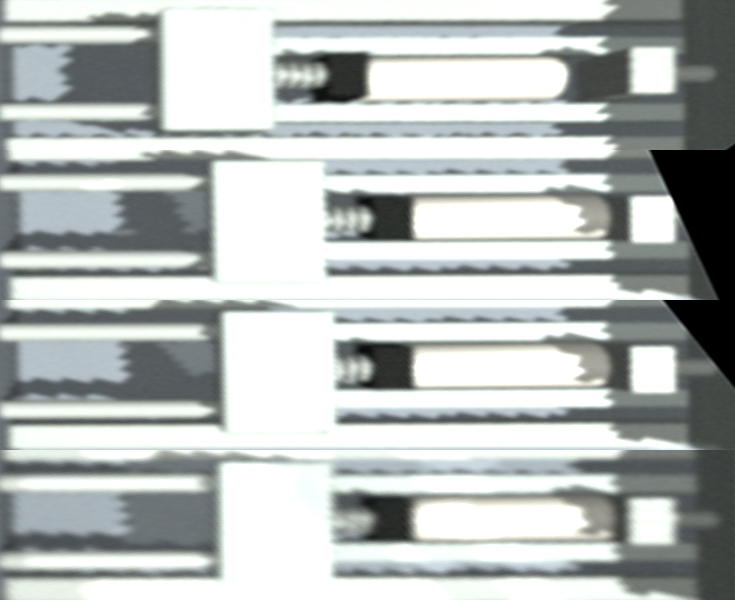

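View pics/s2.png

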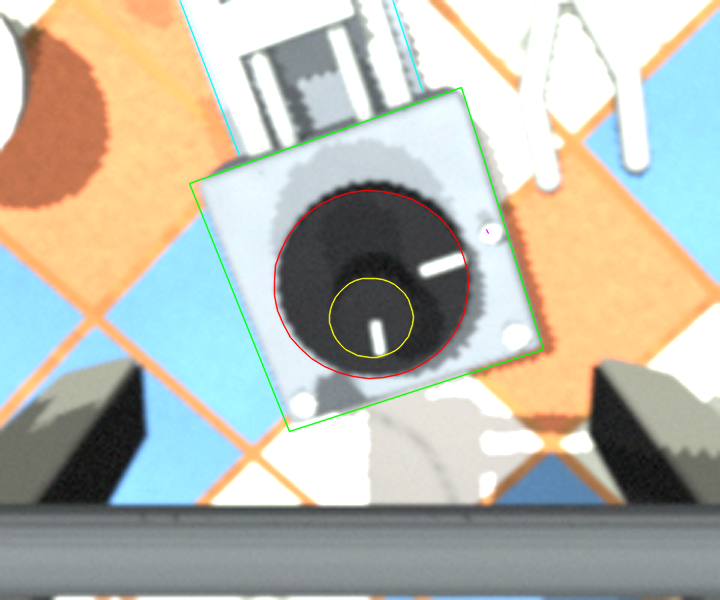

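```bash
python3 - <<'E'
from fit import *; import pickle
im,c=pickle.load(open("s.pkl","rb"))
f=lambda u,v:(130+(u+.5)/3-.5,100+(v+.5)/3-.5)
for C in ((545,-95.4),(544.5,-95.4),(545.3,-95.8)):
  A=lambda e,z:(lambda q:(round(np.hypot(*q),1),round(np.arctan2(q[1],q[0]),3)))((ray(f(*e),z,*c)[:2]-C))
  print(A((463,260),69),A((422,270),69),"stud",A((490,231),51), "knob",A((377,352),100),A((376,322),100))
a,b=ray(f(463,260),69,*c),ray(f(422,270),69,*c); print("bar dir",np.arctan2(*(a-b)[1::-1]))
I=cv2.resize(im[150:240,205:305,::-1],None,fx=6,fy=6,interpolation=cv2.INTER_CUBIC)
cv2.imwrite("pics/s3.png",cv2.convertScaleAbs(I,alpha=1.8,beta=0))
overlay(im,c,(150,240,205,305),6,545.0,-95.4,-0.464,"pics/s4.png",0)
E
```

```text
(np.float64(28.5), np.float64(-0.499)) (np.float64(16.1), np.float64(-0.459)) stud (np.float64(39.7), np.float64(-0.455)) knob (np.float64(9.3), np.float64(-2.194)) (np.float64(1.6), np.float64(-1.353))
(np.float64(28.9), np.float64(-0.491)) (np.float64(16.5), np.float64(-0.445)) stud (np.float64(40.1), np.float64(-0.45)) knob (np.float64(9.0), np.float64(-2.149)) (np.float64(1.8), np.float64(-1.072))
(np.float64(28.0), np.float64(-0.491)) (np.float64(15.6), np.float64(-0.444)) stud (np.float64(39.2), np.float64(-0.449)) knob (np.float64(9.2), np.float64(-2.246)) (np.float64(1.1), np.float64(-1.534))
bar dir -0.5511203237526139
```

View pics/s4.png

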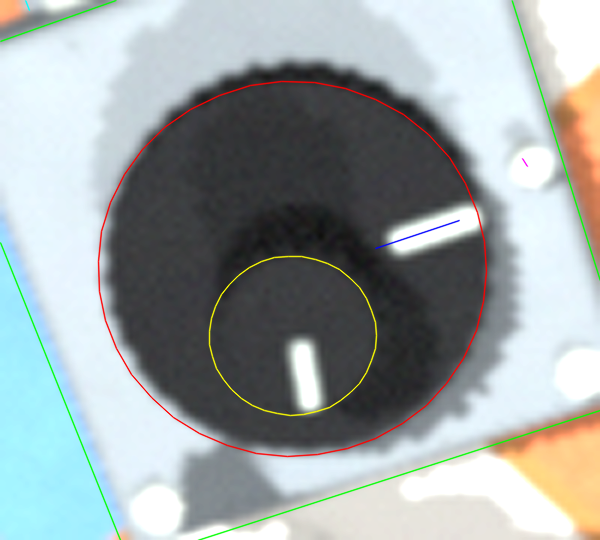

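Ring pointer is within about 0.05 rad of the stud. After release the spring gap is about 39 px (roughly 10–11 N) and the force reading is zero. Handing in.

```bash
python3 -c "
from bench import bot
print(bot.close_job()); print(bot.state()['clock'])"
```

```text
the job is handed in; nothing more can be done
None
the job is handed in; nothing more can be done
```

I turned the ring about 0.61 rad clockwise onto the stud, then turned the knob about 1.4 rad clockwise until the bead was held against the stop. I then let go, raised the gripper clear and handed the job in at about 16 s. No verdict was reported.

**Last checks:**
- **Ring:** its pointer was within about 0.05 rad of the stud after release, against the 0.15 allowed.
- **Bead:** it sat against the stop with the jaw spring compressed about 2 mm. I read that from wrist pictures as roughly 11–12.5 N while gripped and 10–11 N after release.
- **Gripper:** the force on it after release was near zero.
- **Neighbours:** ramekin and pliers looked unmoved in the pictures. I did not re-measure any of the four objects, and I did not check the jar or spool again.

**Weaker or disagreeing readings:**
- **Wrist torque:** it was noisy while the knob turned. Free turning gave about 0.13 N m, and the last two readings were 0.23 and 0.19 N m, implying 6–10 N. I relied instead on the spring compression in the pictures and the joint 7 torque, which suggested about 11 N.
- **Knob during ring turn:** its pointer appeared to move by under 1 mm, which is within measurement error.

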